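Refit a turned peg in the cutter rail

TASK

Refit the missing peg in the teak cutter rail that lies face up on the counter: take the spare peg with the burnt depth ring out of the oiling block and press it straight down by hand pressure until it bottoms in one of the rail's two empty bores, then read its ring against the rail's face. If the ring still stands clear above the face, the stub of a snapped peg is in that bore, so draw the peg out and press it home in the other one; leave it standing there upright and fully bottomed, its ring level with the face or below it. Press firmly but never ram it, and leave the other things on the counter alone.

Things in the scene. Friction and masses are not known exactly. Their poses are not given: they have to be found in the camera images.
- rail: worn teak rail lying face up, 460 mm long (its own y), 70 mm wide (x), 45 mm high; it cannot move. Origin under its centre, z up. Five bores 90 mm apart along its centre line at y = 180, 90, 0, -90, -180 mm; dark pegs stand fast in the outer two and the middle one, their knobs (22 mm wide) ending 76 mm above the face
- bore_left (a point): centre of the mouth of the empty bore at y = +90 mm, on the rail's face (45 mm above the counter). Both empty bores are 19.5 mm wide with a 2 mm chamfer, vertical and blind. One holds a peg's stub, which one is not known: it is 15 to 20 mm deep, the clear one 31 to 35 mm. From about 6 mm down the wood grips the peg: it takes 6 to 13 N to slide it in or out
- bore_right (a point): the same for the empty bore at y = -90 mm. The bores' floors are hard and may slope by a few degrees: a steady push of 18 to 25 N overcomes the grip and settles the peg on the floor (a lighter one can stop short of it); more than 35 N on it cracks the rail
- peg_mid (a point): the spare peg, new pale wood, 108 mm long, centre of its length and axis (54 mm above its foot), z towards the knob. Straight tenon 18 mm wide from the foot (2 mm chamfer) to 52 mm, no shoulder; waist 15 mm wide from 60 to 90 mm above the foot, where it is gripped; rounded knob 22 mm wide from 94 to 108 mm. A black burnt ring 4 mm wide runs round the tenon from 27 to 31 mm above the foot. 35 g. It starts upright in the block
- peg_foot (a point): centre of the spare peg's foot (lower end)
- block: brown wooden oiling block 160 mm long (y), 60 mm wide (x), 35 mm high, cannot move; origin under its centre. Two loose blind holes 22 mm deep, 20 mm wide, 50 mm either side of its centre: the spare peg stands in the one at y = +50 mm, the plain peg at y = -50 mm
- plain_peg: dark peg of the same shape without a ring, standing in the block, to be left alone; origin at its foot
- pig_cutter: tin pig-shaped cutter, 92 x 48 x 51 mm with its loop handle up, to be left alone; origin under its centre
- horse_cutter: copper horse-shaped cutter, 92 x 70 x 51 mm with its loop handle up, to be left alone; origin under its centre
- sifter: red enamel flour sifter cup, 100 mm wide, 105 mm high, handle and crank at its sides, to be left alone; origin under its centre
- mould: round pewter cookie mould, 76 mm wide, 13 mm high, to be left alone; origin under its centre
- rolling_pin: pale rolling pin on its dark cradle blocks, 420 mm long along its x, 54 mm thick, top 58 mm high, to be left alone; origin under its centre
- pastry_brush: flat pastry brush lying on the counter along its x, to be left alone; origin under it
Not all that is in view belongs to the job. Leave any pink or purple look-alike of the part that bears peg_mid alone.

How it is judged:
On the way:
1. the spare peg is pressed firmly onto the floor of the clear bore, its ring down to the rail's face ((horizontal distance between peg_foot and bore_left below 0.003 m or horizontal distance between peg_foot and bore_right below 0.003 m) and z of peg_foot in the frame of rail below 0.0145 m and contact force between peg and rail above 4 N), for 0.1 s.
At the end, for the whole second after the job is handed in: The spare peg stands in the clear bore, at rest and let go: its foot within 3 mm of the bore's axis and at least 30.5 mm below the rail's face (ring level with the face or below), leaning less than 0.08 rad ((horizontal distance between peg_foot and bore_left below 0.003 m or horizontal distance between peg_foot and bore_right below 0.003 m) and z of peg_foot in the frame of rail below 0.0145 m and angle between peg_foot's own z axis and vertical below 0.08 rad and linear speed of peg below 0.01 m/s); the robot touches nothing.
It fails at once if the peg is rammed: it presses on a bore's floor with more than 35 N (contact force between peg and rail above 35 N).
It fails at once if another thing on the counter is moved by more than 20 mm (distance of any of plain_peg, pig_cutter, horse_cutter, sifter, mould, rolling_pin, pastry_brush from where it was at the start of the episode above 0.02 m).
It also fails if it takes over 67 s, if anything falls off the work surface, if the arm or the gripper's body presses on something with over 40 N, if the wrist force passes 120 N, or if a joint passes its speed limit or range.

ROBOT

A 6-joint arm with a two-finger parallel gripper is mounted at the origin on the work surface. World frame = base frame: x ahead of the robot, y to its left, z up, the work surface at z = 0. Lengths are in m, angles in rad, forces in N, time in s.
With the tool pointing down it reaches from about 0.375 to 0.975 m from the base axis. Payload 3.8 kg.
Tool frame: the origin (TCP) lies midway between the tips of the shut fingers; the grasp point (between the pads) lies 19 mm behind it; z points along the fingers, y is the direction in which the jaws open and shut (so a half turn about z gives the same grasp; the last joint's range is limited). The gripper opens to 85 mm and grips with 20 to 120 N. Pads are 22 mm wide; open, the fingers measure 114 mm over their backs; the gripper's body (76 mm by 85 mm) begins 54 mm behind the grasp point. The pads swing forward as they close: fully open they stand 13 mm farther back than shut.
Start: joints at [1.116, 0.264, 1.604, -0, 1.274, -0.037], TCP at [0.274, 0.617, 0.231] pointing down, gripper open.
Joint ranges: [-2.63, 2.63], [-0.94, 2.18], [0.31, 2.57], [-1.31, 4.45], [0, 2.66], [-2.55, 2.55]. Speed limits (rad/s): [2.57, 2.57, 3.14, 3.14, 3.14, 3.14].

INTERFACE

Orientations are given as a rotation vector (axis times angle).
In Python, from workcell import bot gives the robot as it stands.
- The arm moves only by the tool drive_tool, never from a script. Its argument "steps" is a list of rows, each a list of 2 entries, a list of its own where there are three numbers: the shift along the tool's x, y, z in mm, then the turn about the tool's z in degrees. In form: [[[dx, dy, dz], twist], ...]. A call has 1 to 8 rows; each row shifts and turns the commanded pose from where the row before left it, along the tool's axes as they then stand; what a row does not reach is not made up. A row lasts 1/12 s, in which the tool goes at most 41.7 mm and 7.16 degrees, less where a joint would pass 70% of its speed; a pose out of reach is approached as far as the arm can. A call is refused whole if a number of a shift passes 41.7 or a number of a turn 7.16, either way. A call with a gripper value outside its range is refused whole. "jaw" is the opening, from 0 (shut) to 1 (fully open), set as the call begins (left out, the last holds). The fingers move at their own pace and stop on an object; "force" is the grip in N (left out, the last holds). Time passes only in rows, so rows that do not move let the fingers close. It gives the time, the measured TCP pose, the force and the opening at its end, in the units of the state.
- bot.read_state(): the state, without advancing time (a new reading comes with each control period).
- bot.read_camera(name): name is "scene" or "top"; returns the picture (400x640x3 uint8, red, green, blue); there is no depth.
- bot.camera_info(name): a dict with "fx", "fy", "cx", "cy" (pixels), "position" and "attitude" of the camera in the world. Camera axes: x right, y down, z forward; pixel columns grow to the right and rows downward; lengths in m; the calibration is good to about 2 mm. A picture is of the moment at which its call begins. camera_info takes no time and is no camera call.
- bot.finish_job(): hands the job in, once; it reports no verdict.
The state is a dict: "time": time; "q": joint angles; "joint_vel": joint speeds; "joint_torque": joint torques, N m; "tool_pos": TCP position; "tcp_rot": TCP orientation; "wrist_force": force on the tool from outside, world axes, zero at the start; "torque": the same for the moment, N m; "width": opening from 0.0 (shut) to 1.0 (fully open).
Only numpy, scipy, OpenCV 4.12 (cv2) and the standard library are available. Lean on these libraries where they do the work, as an engineer would, in place of code of your own. Each camera call takes 0.05 s, during which the arm holds its last target.

## Working session

There is one attempt and no reset: what is moved stays moved. The work goes in short steps, Python scripts to look and compute and a tool call to move; the robot and the scene stay as the last step left them, time stands still between calls to the robot, and variables do not carry over. Pictures are saved under pics/ and viewed, and the job is handed in when it is done.

Besides the shell and the picture viewer there is one more tool, called after ">>>" as name([rows], argument=value, ...), one row to a line, values as JSON. drive_tool: Moves the arm, as the interface text tells. Its arguments: {"type":"object","properties":{"steps":{"type":"array","items":{"type":"array"}},"jaw":{"type":"number"},"force":{"type":"number"}},"required":["steps"]}

```bash
mkdir -p pics; python3 - <<'E'
from workcell import bot
import cv2
for n in("scene","top"):
    im=bot.read_camera(n); cv2.imwrite(f"pics/{n}0.png",im[:,:,::-1]); print(n,bot.camera_info(n))
print(bot.read_state())
E
```

```text
scene {'fx': 387.82956927199683, 'fy': 387.82956927199683, 'cx': 324.3225417862978, 'cy': 198.52303606789707, 'position': array([ 1.08657518, -0.50102619,  0.59128748]), 'attitude': array([-2.01810709, -0.92804924,  0.48562816])}
top {'fx': 368.4908497843857, 'fy': 368.4908497843857, 'cx': 317.7704393750604, 'cy': 194.76039613108907, 'position': array([ 0.42814887, -0.0287991 ,  0.96782433]), 'attitude': array([-2.13805393,  2.18532106, -0.1159803 ])}
{'time': 0.1, 'q': array([ 1.11608055e+00,  2.64686471e-01,  1.60520913e+00, -2.63577146e-05,
        1.27367753e+00, -3.68743118e-02]), 'joint_vel': array([ 0.00091436, -0.00087732, -0.00199281,  0.00021665, -0.00154555,
       -0.00283518]), 'joint_torque': array([ 1.55107596e-04, -5.16709328e+01, -3.68589699e+01, -5.37480673e-05,
        6.42658590e-03, -2.81136232e-05]), 'tool_pos': array([0.27362119, 0.6163578 , 0.23009596]), 'tcp_rot': array([-6.51472500e-01, -3.07283333e+00,  3.02660959e-03]), 'wrist_force': array([ 0.0836739 , -0.57001836, -0.19751908]), 'torque': array([-0.00892708, -0.00011389,  0.03762327]), 'width': 0.9998154553830545}
```

View pics/scene0.png

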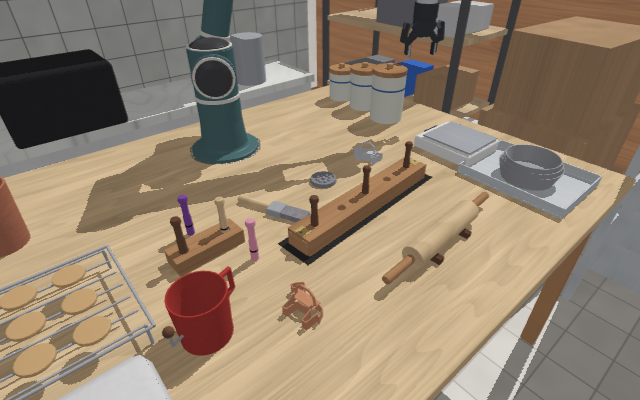

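View pics/top0.png

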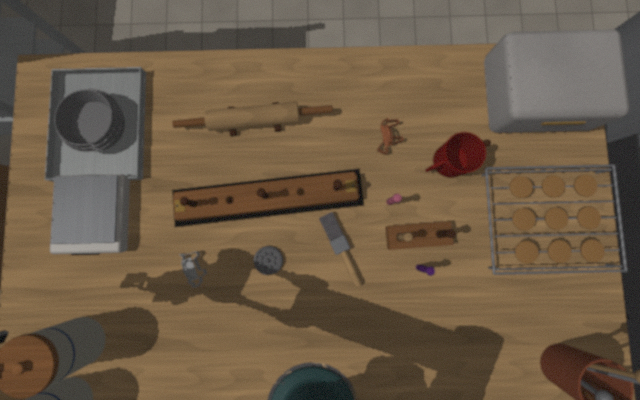

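The scene view shows the pale ringed peg standing in the block near (221,213), next to the dark plain peg. Purple and pink look-alikes stand outside the block. The rail's empty bores are near top (229,199) and (300,191). I'll enlarge those areas.

```bash
python3 - <<'E'
import cv2,numpy as np
t=cv2.imread("pics/top0.png");s=cv2.imread("pics/scene0.png")
cv2.imwrite("pics/t1.png",cv2.resize(t[160:235,165:375],None,fx=3.8,fy=3.8,interpolation=cv2.INTER_CUBIC))
cv2.imwrite("pics/t2.png",cv2.resize(t[200:260,370:470],None,fx=8,fy=8,interpolation=cv2.INTER_CUBIC))
cv2.imwrite("pics/s1.png",cv2.resize(s[130:275,150:440],None,fx=2.75,fy=2.75,interpolation=cv2.INTER_CUBIC))
E
```

```text
(no output)
```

View pics/t1.png

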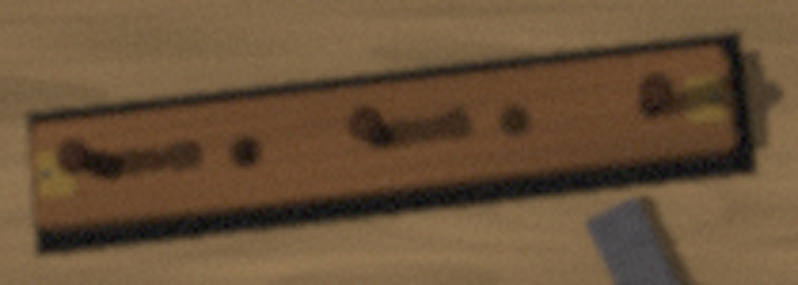

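View pics/t2.png

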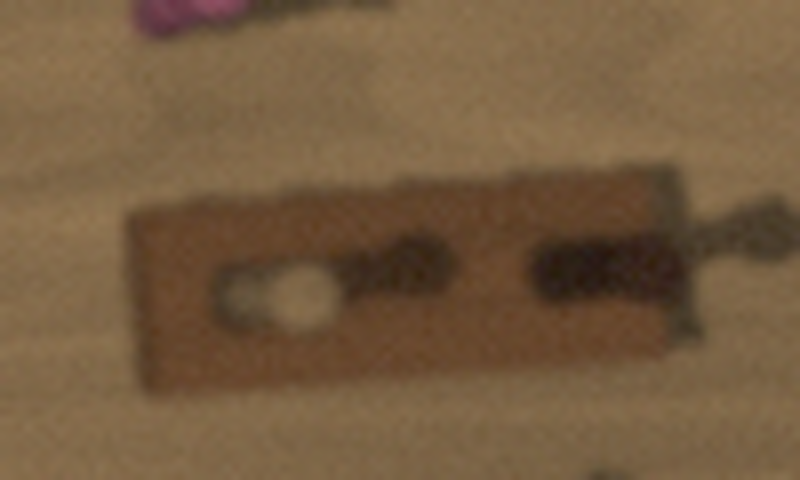

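View pics/s1.png

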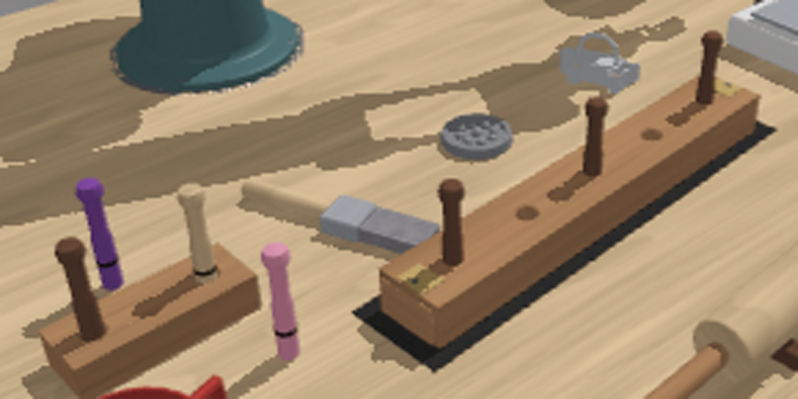

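```bash
cat > h.py <<'E'
import numpy as np
from scipy.spatial.transform import Rotation as R
from workcell import bot
C={n:bot.camera_info(n) for n in("scene","top")}
def proj(n,P):
    c=C[n];p=R.from_rotvec(c["attitude"]).inv().apply(np.atleast_2d(P)-c["position"])
    return np.c_[c["fx"]*p[:,0]/p[:,2]+c["cx"],c["fy"]*p[:,1]/p[:,2]+c["cy"]]
def unproj(n,uv,z):
    c=C[n];d=R.from_rotvec(c["attitude"]).apply([(uv[0]-c["cx"])/c["fx"],(uv[1]-c["cy"])/c["fy"],1])
    return c["position"]+d*(z-c["position"][2])/d[2]
E
cat > m.py <<'E'
from h import *
from scipy.optimize import least_squares
def cr(p,s,o): return (np.array(p)+.5)/s-.5+np.array(o)
T=lambda p:cr(p,3.8,(165,160)); T2=lambda p:cr(p,8,(370,200)); S=lambda p:cr(p,2.75,(150,130))
rows=[("top",T((245,152)),90,.045),("top",T((515,120)),-90,.045),("top",T((73,155)),180,.114),("top",T((367,122)),0,.114),("top",T((655,93)),-180,.114),
("scene",S((651,134)),90,.045),("scene",S((527,212)),-90,.045),("scene",S((711,41)),180,.114),("scene",S((596,108)),0,.114),("scene",S((451,191)),-180,.114)]
for n,p,y,z in rows: print(n,y,unproj(n,p,z).round(4))
def pt(v,y,z): return [v[0]-np.sin(v[2])*y/1e3, v[1]+np.cos(v[2])*y/1e3, z]
for sel in ("top","scene","both"):
    rr=[r for r in rows if sel in(r[0],"both")]
    f=lambda v:np.concatenate([(proj(n,pt(v,y,z))[0]-p) for n,p,y,z in rr])
    s=least_squares(f,[.45,.1,0.1]); print(sel,s.x,f(s.x).round(1)); print(" L",pt(s.x,90,.045)," R",pt(s.x,-90,.045))
print("peg",unproj("top",T2((303,297)),.114),unproj("scene",S((193,199)),.114))
print("pegbase scene",unproj("scene",S((205,273)),.037))
print("plain",unproj("scene",S((71,251)),.114)," block corners",[unproj("top",T2(p),.035).round(4) for p in((128,212),(148,395),(665,165),(672,352))])
print("pink/purple",unproj("scene",S((276,257)),.1),unproj("scene",S((90,190)),.1))
E
python3 m.py
```

```text
top 90 [0.5243 0.1979 0.045 ]
top -90 [0.5417 0.0185 0.045 ]
top 180 [0.5176 0.2866 0.114 ]
top 0 [0.534  0.1059 0.114 ]
top -180 [ 0.548  -0.0715  0.114 ]
scene 90 [0.5269 0.1957 0.045 ]
scene -90 [0.5431 0.0176 0.045 ]
scene 180 [0.5199 0.2813 0.114 ]
scene 0 [0.537  0.1034 0.114 ]
scene -180 [ 0.5526 -0.0741  0.114 ]
top [0.53311548 0.10743317 0.08687726] [ 0.3 -0.4  0.3  0.3 -0.1  0.  -0.6  0.4  0.2 -0.3]
 L [np.float64(0.5253063564638908), np.float64(0.1970937392839399), 0.045]  R [np.float64(0.5409245991321144), np.float64(0.017772601388943043), 0.045]
scene [0.53564605 0.10513805 0.09520613] [-0.2  0.1 -0.3  0.5  0.3 -0.5  0.1 -0.4  0.1  0. ]
 L [np.float64(0.5270904347324363), np.float64(0.19473046721135912), 0.045]  R [np.float64(0.5442016602877984), np.float64(0.015545629794814483), 0.045]
both [0.53374092 0.10698725 0.09046888] [ 0.5 -0.5  0.4 -0.1  0.1  0.  -0.4  0.1  0.3 -0.9 -0.1 -0.3 -0.4 -0.2
  0.5 -0.9  0.1 -1.  -0.1 -0.8]
 L [np.float64(0.5256098188919326), np.float64(0.19661919316707338), 0.045]  R [np.float64(0.5418720133750211), np.float64(0.0173553065903448), 0.045]
peg [ 0.42238792 -0.23001293  0.114     ] [ 0.4309456 -0.2323507  0.114    ]
pegbase scene [ 0.42601747 -0.23203336  0.037     ]
plain [ 0.43215594 -0.33072831  0.114     ]  block corners [array([ 0.4496, -0.1949,  0.035 ]), array([ 0.3925, -0.1987,  0.035 ]), array([ 0.4607, -0.3646,  0.035 ]), array([ 0.4023, -0.3632,  0.035 ])]
pink/purple [ 0.51858744 -0.21366724  0.1       ] [ 0.34631108 -0.28142022  0.1       ]
```

>>> drive_tool([
  [[0, 0, 0], 7.1],
  [[0, 0, 0], 7.1],
  [[0, 0, 0], 7.1],
  [[0, 0, 0], 7.1],
  [[0, 0, 0], 7.1],
  [[0, 0, 0], 7.1],
  [[0, 0, 0], 7.1],
  [[0, 0, 0], 7.1],
], jaw=1)

```text
time: 0.77
tool_pos: [0.2737, 0.6165, 0.2305]
tcp_rot: [2.042, 2.387, -0.002]
wrist_force: [-0.1, 0.1, 0.0]
width: 0.998
```

```bash
cat > d.py <<'E'
# print tool-frame shift (mm) and twist(deg) from current to target x y z heading_deg
import sys
from h import *
def delta(t,head=5.2):
    s=bot.read_state();r=R.from_rotvec(s["tcp_rot"]);M=r.as_matrix()
    d=r.inv().apply(np.array(t)-s["tool_pos"])*1e3
    h=np.degrees(np.arctan2(M[1,1],M[0,1]))
    print("t",round(s["time"],2),"pos",s["tool_pos"].round(4),"head",h.round(2),"tilt",M[:,2].round(4),"F",s["wrist_force"].round(1),"w",round(s["width"],3))
    print("delta",d.round(1),"twist",(h-head).round(2), "per-row n>=",np.ceil(abs(d).max()/40))
if __name__=="__main__": delta([float(a) for a in sys.argv[1:4]])
E
python3 d.py 0.53 0.15 0.231
```

```text
t 0.77 pos [0.2737 0.6165 0.2305] head 8.91 tilt [-6.0e-04 -1.3e-03 -1.0e+00] F [-0.1  0.1  0. ] w 0.998
delta [-5.006e+02  1.810e+02 -1.000e-01] twist 3.71 per-row n>= 13.0
```

>>> drive_tool([
  [[0, 0, 0], 3.5],
  [[-35, 16, 0], 0],
  [[-35, 16, 0], 0],
  [[-35, 16, 0], 0],
  [[-35, 16, 0], 0],
  [[-35, 16, 0], 0],
  [[-35, 16, 0], 0],
  [[-35, 16, 0], 0],
])

```text
time: 1.43
tool_pos: [0.4101, 0.3825, 0.2308]
tcp_rot: [-2.106, -2.331, 0.001]
wrist_force: [0.9, 0.1, 0.5]
width: 1.002
```

>>> drive_tool([
  [[-35, 15, 0], 0],
  [[-35, 15, 0], 0],
  [[-35, 15, 0], 0],
  [[-35, 10, 0], 0],
  [[-35, 5, 0], 0],
  [[-35, 0, 0], 0],
  [[-35, 0, 0], 0],
  [[-35, -5, 0], 0],
])

```text
time: 2.1
tool_pos: [0.4929, 0.1096, 0.2309]
tcp_rot: [-2.107, -2.33, 0.0]
wrist_force: [0.6, -0.3, -0.3]
width: 0.998
```

```bash
python3 d.py 0.4245 -0.2312 0.231
```

```text
t 2.1 pos [0.4929 0.1096 0.2309] head 5.75 tilt [-2.e-04 -2.e-04 -1.e+00] F [ 0.6 -0.3 -0.3] w 0.998
delta [-3.322e+02 -1.023e+02 -1.000e-01] twist 0.55 per-row n>= 9.0
```

>>> drive_tool([
  [[-35, -8, 0], 0],
  [[-35, -10, 0], 0],
  [[-35, -10, 0], 0],
  [[-35, -10, 0], 0],
  [[-35, -10, 0], 0],
  [[-35, -10, 0], 0],
  [[-35, -10, 0], 0],
  [[-35, -10, 0], 0],
])

```text
time: 2.77
tool_pos: [0.4423, -0.1765, 0.231]
tcp_rot: [-2.107, -2.33, -0.0]
wrist_force: [0.3, 0.6, -0.5]
width: 1.008
```

>>> drive_tool([
  [[-25, -10, 0], 0],
  [[0, 0, 0], 0],
  [[0, 0, 0], 0],
  [[0, 0, 0], 0],
])

```text
time: 3.1
tool_pos: [0.4356, -0.2005, 0.2309]
tcp_rot: [-2.107, -2.329, -0.001]
wrist_force: [-0.6, 1.1, 1.1]
width: 1.004
```

```bash
python3 d.py 0.4245 -0.2312 0.107; python3 - <<'E'
from workcell import bot
import cv2
for n in("scene","top"):
    im=bot.read_camera(n)[:,:,::-1]; cv2.imwrite(f"pics/{n}1.png",im)
    c=im[90:260,120:330] if n=="scene" else im[170:290,340:500]
    cv2.imwrite(f"pics/{n}1c.png",cv2.resize(c,None,fx=3.5,fy=3.5,interpolation=cv2.INTER_CUBIC))
E
```

```text
t 3.1 pos [ 0.4356 -0.2005  0.2309] head 5.72 tilt [-6.e-04  1.e-03 -1.e+00] F [-0.6  1.1  1.1] w 1.004
delta [-29.6 -14.  123.8] twist 0.52 per-row n>= 4.0
```

View pics/scene1c.png

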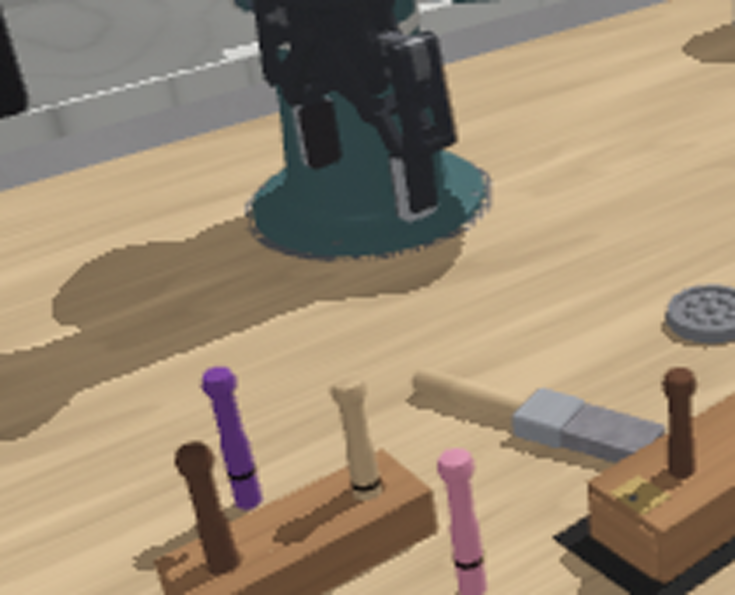

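View pics/top1c.png

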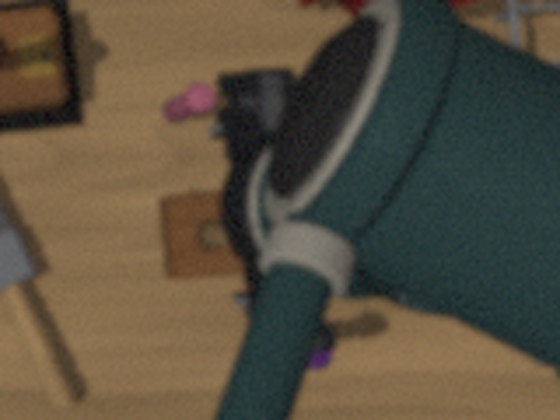

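>>> drive_tool([
  [[-30, -14, 0], 0.5],
  [[0, 0, 0], 0],
  [[0, 0, 20], 0],
  [[0, 0, 20], 0],
  [[0, 0, 20], 0],
  [[0, 0, 0], 0],
  [[0, 0, 0], 0],
])

```text
time: 3.78
tool_pos: [0.4243, -0.2306, 0.1703]
tcp_rot: [-2.113, -2.32, 0.001]
wrist_force: [-0.1, -0.1, 1.5]
width: 0.996
```

```bash
python3 d.py 0.4245 -0.2312 0.069; python3 - <<'E'
from workcell import bot
import cv2
for n in("scene",):
    im=bot.read_camera(n)[:,:,::-1]; cv2.imwrite(f"pics/{n}2.png",im)
    c=im[90:280,130:300]
    cv2.imwrite(f"pics/{n}2c.png",cv2.resize(c,None,fx=3.1,fy=3.1,interpolation=cv2.INTER_CUBIC))
E
```

```text
t 3.78 pos [ 0.4243 -0.2306  0.1703] head 5.35 tilt [-0.0026  0.0018 -1.    ] F [-0.1 -0.1  1.5] w 0.996
delta [ -0.8   0.4 101.3] twist 0.15 per-row n>= 3.0
```

View pics/scene2c.png

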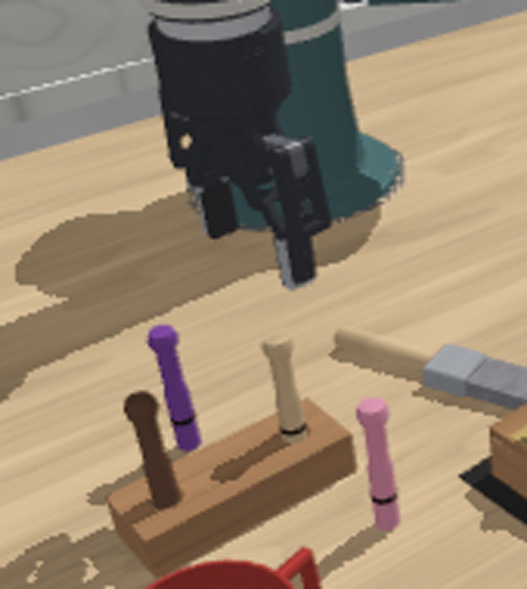

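```bash
python3 - <<'E'
from h import *
for P in([.4245,-.2312,.121],[.4245,-.2312,.036],[.4243+.05,-.2306+.004,.183],[.4243-.05,-.2306-.004,.183]):
    print(P,((proj("scene",P)[0]-[130,90])*3.1).round(0))
E
```

```text
[0.4245, -0.2312, 0.121] [274. 334.]
[0.4245, -0.2312, 0.036] [292. 430.]
[0.4743, -0.2266, 0.183] [303. 285.]
[0.3743, -0.2346, 0.183] [220. 230.]
```

>>> drive_tool([
  [[0, 0, 25], 0],
  [[0, 0, 25], 0],
  [[0, 0, 20], 0],
  [[0, 0, 15], 0],
  [[0, 0, 10], 0],
  [[0, 0, 6], 0],
  [[0, 0, 0], 0],
  [[0, 0, 0], 0],
])

```text
time: 4.5
tool_pos: [0.4258, -0.2326, 0.0713]
tcp_rot: [2.116, 2.32, 0.0]
wrist_force: [0.9, -0.7, 0.2]
width: 1.001
```

```bash
python3 d.py 0.4245 -0.2312 0.069; python3 - <<'E'
from workcell import bot
import cv2
for n in("scene",):
    im=bot.read_camera(n)[:,:,::-1]; cv2.imwrite(f"pics/{n}3.png",im)
    c=im[110:270,140:300]
    cv2.imwrite(f"pics/{n}3c.png",cv2.resize(c,None,fx=3.7,fy=3.7,interpolation=cv2.INTER_CUBIC))
E
```

```text
t 4.5 pos [ 0.4258 -0.2326  0.0713] head 5.27 tilt [ 1.3e-03 -8.0e-04 -1.0e+00] F [ 0.9 -0.7  0.2] w 1.001
delta [ 1.5 -1.1  2.3] twist 0.07 per-row n>= 1.0
```

View pics/scene3c.png

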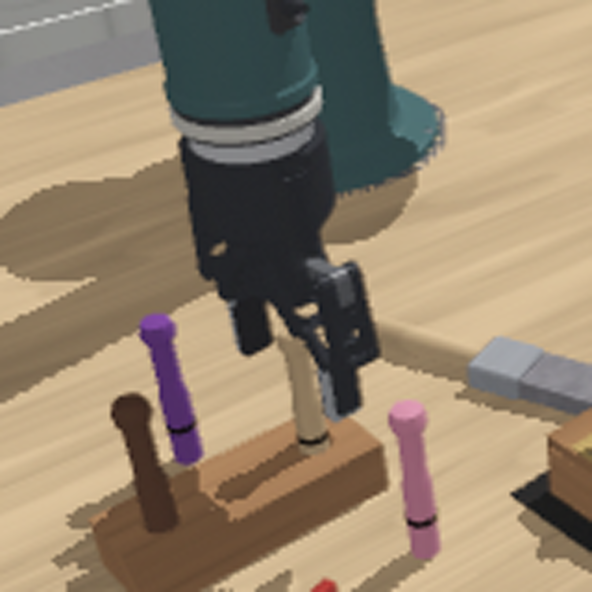

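>>> drive_tool([
  [[0, 0, 2], 0],
  [[0, 0, 0], 0],
  [[0, 0, 0], 0],
  [[0, 0, 0], 0],
  [[0, 0, 0], 0],
  [[0, 0, 0], 0],
  [[0, 0, 0], 0],
  [[0, 0, 0], 0],
], jaw=0, force=60)

```text
time: 5.22
tool_pos: [0.4247, -0.2323, 0.0685]
tcp_rot: [-2.117, -2.321, 0.001]
wrist_force: [-1.3, 0.3, 3.2]
width: 0.183
```

>>> drive_tool([
  [[0, 0, 0], 0],
  [[0, 0, 0], 0],
  [[0, 0, 0], 0],
  [[0, 0, 0], 0],
])

```text
time: 5.55
tool_pos: [0.4248, -0.2323, 0.0685]
tcp_rot: [-2.117, -2.321, 0.0]
wrist_force: [-2.4, -0.0, 4.3]
width: 0.183
```

```bash
python3 d.py 0.4245 -0.2312 0.069; python3 - <<'E'
from workcell import bot
import cv2
for n in("scene",):
    im=bot.read_camera(n)[:,:,::-1]; cv2.imwrite(f"pics/{n}4.png",im)
    c=im[110:270,140:300]
    cv2.imwrite(f"pics/{n}4c.png",cv2.resize(c,None,fx=3.7,fy=3.7,interpolation=cv2.INTER_CUBIC))
E
```

```text
t 5.55 pos [ 0.4248 -0.2323  0.0685] head 5.26 tilt [-1.e-04 -1.e-04 -1.e+00] F [-2.4 -0.   4.3] w 0.183
delta [ 1.1 -0.2 -0.5] twist 0.06 per-row n>= 1.0
```

View pics/scene4c.png

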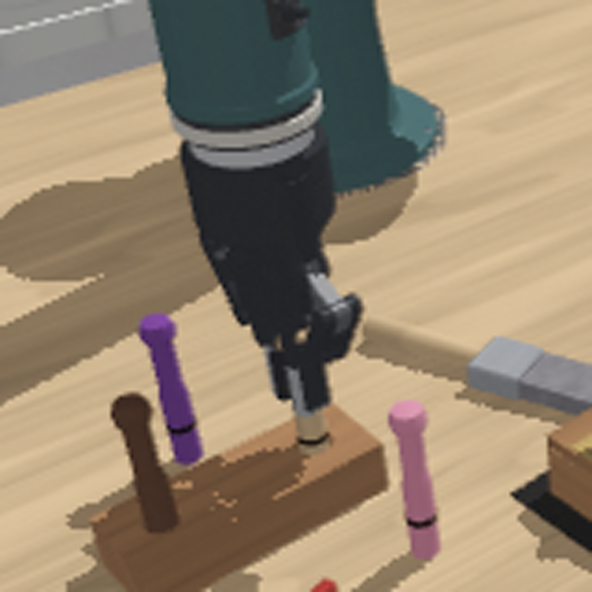

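>>> drive_tool([
  [[0, 0, -10], 0],
  [[0, 0, -15], 0],
  [[0, 0, -25], 0],
  [[0, 0, -30], 0],
  [[0, 0, -30], 0],
  [[0, 0, -27], 0],
  [[0, 0, 0], 0],
  [[0, 0, 0], 0],
])

```text
time: 6.27
tool_pos: [0.4266, -0.2329, 0.2079]
tcp_rot: [2.113, 2.317, 0.002]
wrist_force: [-0.8, -0.4, -1.1]
width: 0.189
```

```bash
python3 d.py 0.5419 0.0174 0.206
```

```text
t 6.27 pos [ 0.4266 -0.2329  0.2079] head 5.26 tilt [ 0.0051 -0.0025 -1.    ] F [-0.8 -0.4 -1.1] w 0.189
delta [238.7 137.8   1.8] twist 0.06 per-row n>= 6.0
```

>>> drive_tool([
  [[20, 12, 0], 0],
  [[35, 20, 0], 0],
  [[38, 22, 0], 0],
  [[38, 22, 0], 0],
  [[38, 22, 0], 0],
  [[35, 20, 0], 0],
  [[22, 12, 0], 0],
  [[12, 8, 0], 0],
])

```text
time: 6.93
tool_pos: [0.5372, 0.0146, 0.2032]
tcp_rot: [-2.112, -2.322, 0.002]
wrist_force: [-1.0, -0.7, 0.4]
width: 0.186
```

>>> drive_tool([
  [[0, 0, 15], 0],
  [[0, 0, 15], 0],
  [[0, 0, 0], 0],
  [[0, 0, 0], 0],
  [[0, 0, 0], 0],
])

```text
time: 7.35
tool_pos: [0.5373, 0.0108, 0.175]
tcp_rot: [-2.118, -2.32, 0.001]
wrist_force: [0.1, -0.1, 0.1]
width: 0.188
```

```bash
cat > pic.py <<'E'
import sys,cv2
from workcell import bot
n=sys.argv[1]
im=bot.read_camera("scene")[:,:,::-1]; cv2.imwrite(f"pics/s{n}.png",im)
x0,y0,x1,y1,f=[int(a) for a in sys.argv[2:7]]
cv2.imwrite(f"pics/s{n}c.png",cv2.resize(im[y0:y1,x0:x1],None,fx=f,fy=f,interpolation=cv2.INTER_CUBIC))
im=bot.read_camera("top")[:,:,::-1]; cv2.imwrite(f"pics/t{n}.png",im)
E
python3 d.py 0.5419 0.0174 0.176; python3 pic.py 5 270 90 430 270 4
```

```text
t 7.35 pos [0.5373 0.0108 0.175 ] head 5.22 tilt [-1.e-03 -1.e-04 -1.e+00] F [ 0.1 -0.1  0.1] w 0.188
delta [ 6.1  5.2 -1. ] twist 0.02 per-row n>= 1.0
```

View pics/s5c.png

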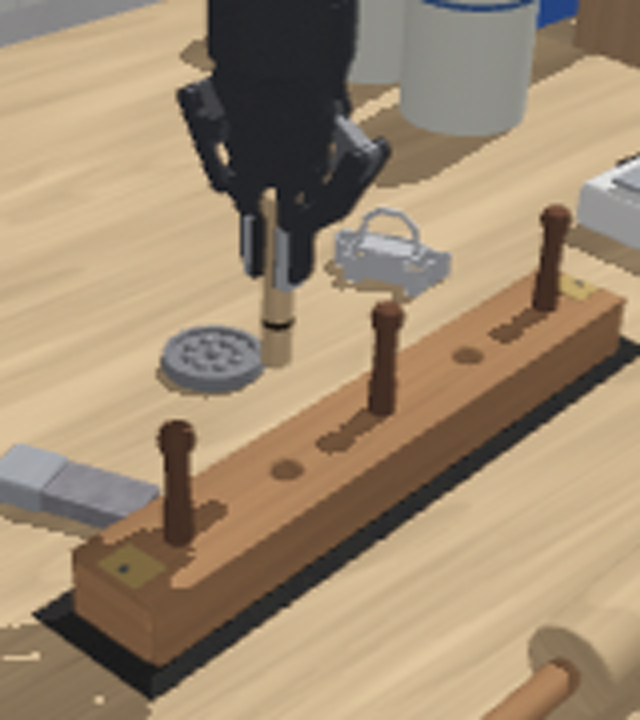

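View pics/t5.png

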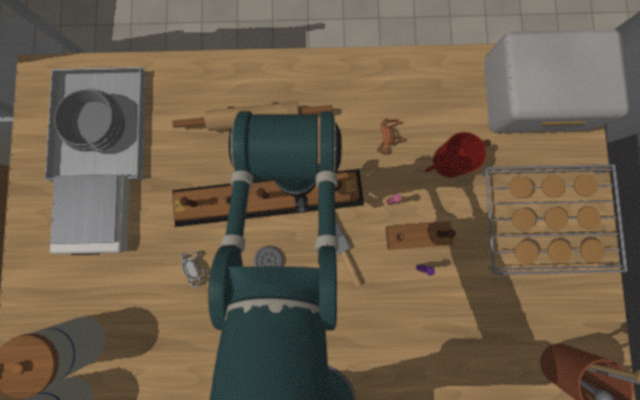

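```bash
python3 - <<'E'
import cv2,numpy as np
from h import *
im=cv2.imread("pics/s5.png").astype(int)
for v in (165,167,174,176,178,180,182): print(v,[tuple(im[v,u]) [::2] for u in range(331,346)])
s=bot.read_state();p=s["tool_pos"]
M=R.from_rotvec(s["tcp_rot"]).as_matrix()
for h in(52,31,27,15,0):
    P=p+M[:,2]*(.056-h/1e3); print(h,P.round(4),proj("scene",P)[0].round(2), proj("scene",P+M[:,0]*.001)[0].round(2),proj("scene",P+M[:,1]*.001)[0].round(2))
print(proj("scene",[.5419,.0174,.045]),proj("scene",[.5256,.1966,.045]))
g=cv2.resize(cv2.imread("pics/s5.png")[145:190,315:360],None,fx=12,fy=12,interpolation=cv2.INTER_NEAREST);cv2.imwrite("pics/s5z.png",g)
E
```

```text
165 [(np.int64(152), np.int64(215)), (np.int64(151), np.int64(213)), (np.int64(150), np.int64(211)), (np.int64(146), np.int64(206)), (np.int64(113), np.int64(168)), (np.int64(85), np.int64(130)), (np.int64(85), np.int64(131)), (np.int64(91), np.int64(138)), (np.int64(95), np.int64(144)), (np.int64(93), np.int64(143)), (np.int64(93), np.int64(141)), (np.int64(98), np.int64(148)), (np.int64(123), np.int64(181)), (np.int64(148), np.int64(210)), (np.int64(151), np.int64(213))]
167 [(np.int64(152), np.int64(214)), (np.int64(152), np.int64(214)), (np.int64(151), np.int64(213)), (np.int64(145), np.int64(207)), (np.int64(112), np.int64(166)), (np.int64(85), np.int64(130)), (np.int64(85), np.int64(131)), (np.int64(90), np.int64(136)), (np.int64(95), np.int64(143)), (np.int64(93), np.int64(143)), (np.int64(93), np.int64(141)), (np.int64(98), np.int64(148)), (np.int64(124), np.int64(182)), (np.int64(146), np.int64(208)), (np.int64(146), np.int64(208))]
174 [(np.int64(95), np.int64(91)), (np.int64(124), np.int64(120)), (np.int64(145), np.int64(149)), (np.int64(139), np.int64(175)), (np.int64(110
[... 1977 characters left out ...]
np.int64(200)), (np.int64(128), np.int64(186)), (np.int64(129), np.int64(188)), (np.int64(134), np.int64(194)), (np.int64(148), np.int64(210)), (np.int64(148), np.int64(210)), (np.int64(147), np.int64(209)), (np.int64(145), np.int64(207)), (np.int64(144), np.int64(206))]
52 [0.5381 0.0108 0.1721] [338.93 160.3 ] [339.23 160.14] [339.26 160.46]
31 [0.5381 0.0108 0.1511] [338.74 168.55] [339.04 168.38] [339.07 168.7 ]
27 [0.5382 0.0108 0.1471] [338.7  170.09] [339.   169.93] [339.03 170.25]
15 [0.5382 0.0108 0.1351] [338.6  174.68] [338.9  174.51] [338.93 174.84]
0 [0.5382 0.0108 0.1201] [338.47 180.31] [338.77 180.14] [338.79 180.47]
[[340.91843145 206.57355949]] [[386.27815636 178.08972122]]
```

View pics/s5z.png

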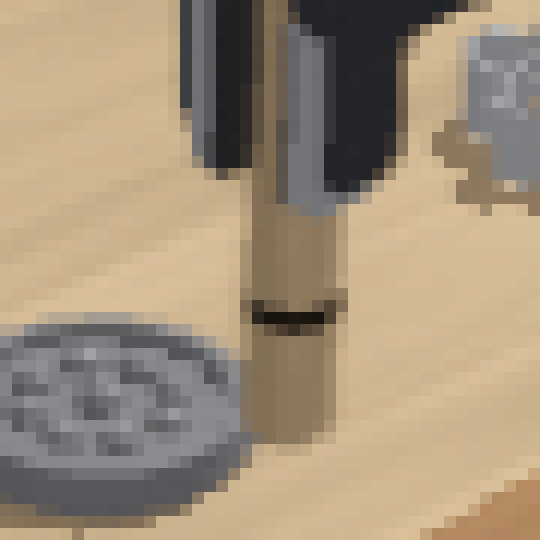

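```bash
python3 - <<'E'
import cv2,numpy as np
from h import *
for n,f,c in(("scene","s5",(341,207)),("scene","s5",(386,178)),("scene","scene0",(341,207)),("scene","scene0",(386,178)),("top","top0",(300,191)),("top","top0",(229,199))):
    im=cv2.imread(f"pics/{f}.png").astype(float).sum(2)
    w=im[c[1]-7:c[1]+8,c[0]-9:c[0]+10]; print(n,c); 
    if f in("s5","top0"): print((w/3).astype(int))
    bg=np.median(w); d=np.clip(bg*.93-w,0,None)
    m=np.zeros_like(w,np.uint8); _,lab=cv2.connectedComponents((d>0).astype(np.uint8)); d*=lab==lab[7,9]
    v,u=np.indices(w.shape); uv=((d*u).sum()/d.sum()+c[0]-9,(d*v).sum()/d.sum()+c[1]-7)
    # binary centroid
    b=d>.3*d.max(); ub=(u[b].mean()+c[0]-9,v[b].mean()+c[1]-7)
    print(np.round(uv,2),unproj(n,uv,.045).round(4),np.round(ub,2),unproj(n,ub,.045).round(4))
E
```

```text
scene (341, 207)
[[155 131 131 132 133 132 130 129 131 132 134 136 136 137 135 133 124  82
   82]
 [131 131 132 131 130 129 131 132 133 134 136 137 136 133 131 131 126  82
   84]
 [131 131 130 129 130 131 132 134 136 136 136 135 133 131 132 134 135 131
   85]
 [130 129 129 130 131 133 135 135 136 135 133 131 131 133 134 137 139 137
  135]
 [128 129 131 132 134 135 134 129 121 120 125 126 133 136 137 138 137 136
  135]
 [130 131 133 135 135 130 119 112  99  87  88  99 113 131 138 137 136 136
  134]
 [132 134 134 134 132 123 100  86  85  84  82  84  93 109 137 136 135 133
  132]
 [135 134 134 133 132 117  84  86  86  86  83  82  82  91 123 135 133 131
  131]
 [133 134 133 132 129 112  83  85  85  86  85  82  83 101 128 132 131 131
  131]
 [133 132 132 131 132 131 107  84  84  86  86  89 112 129 131 130 131 134
  135]
 [134 133 132 134 137 139 136 133 124 125 125 132 131 131 131 132 135 136
  135]
 [132 132 136 138 138 137 136 137 136 134 132 132 131 131 134 136 136 134
  134]
 [134 137 138 137 136 137 138 137 134 132 132 131 133 135 138 136 133 132
  132]
 [138 138 136 136 138 137 135 
[... 2991 characters left out ...]
66 68 74 70 73 74 73]
 [76 71 76 73 70 68 61 50 36 36 38 38 49 61 71 72 73 74 74]
 [71 73 70 71 71 64 52 39 39 32 27 35 44 61 69 76 76 74 76]
 [78 70 78 76 72 60 48 37 32 29 29 36 50 54 70 77 76 78 71]
 [75 72 77 75 72 61 48 34 33 30 19 33 43 55 74 79 75 81 78]
 [77 82 77 75 73 64 49 43 30 24 21 30 50 58 72 76 81 78 74]
 [76 73 74 80 75 66 60 45 39 39 39 36 58 65 73 76 74 76 74]
 [78 79 78 71 73 74 65 59 47 46 53 59 63 73 75 77 78 76 77]
 [77 77 76 79 77 74 76 69 70 66 65 70 75 74 78 80 75 77 79]
 [77 75 76 80 76 78 78 77 78 76 79 77 77 76 77 76 75 76 81]
 [76 76 77 80 77 78 80 76 74 78 78 78 76 78 74 75 74 75 80]]
[229.22 199.51] [0.5246 0.1976 0.045 ] [229.09 199.52] [0.5246 0.1979 0.045 ]
```

```bash
python3 d.py 0.5255 0.1975 0.176
```

```text
t 7.45 pos [0.5381 0.0108 0.1761] head 5.21 tilt [ 0.0012 -0.     -1.    ] F [ 0.  -0.1  0. ] w 0.187
delta [1.871e+02 4.400e+00 1.000e-01] twist 0.01 per-row n>= 5.0
```

>>> drive_tool([
  [[0, 0, -25], 0],
  [[10, 0, -5], 0],
  [[35, 1, 0], 0],
  [[38, 1, 0], 0],
  [[38, 1, 0], 0],
  [[35, 1, 0], 0],
  [[20, 0, 0], 0],
  [[8, 0, 0], 0],
])

```text
time: 8.12
tool_pos: [0.5247, 0.1986, 0.2062]
tcp_rot: [2.114, 2.324, 0.005]
wrist_force: [0.5, 0.4, -0.4]
width: 0.186
```

>>> drive_tool([
  [[0, 0, 0], 0],
  [[0, 0, 20], 0],
  [[0, 0, 20], 0],
  [[0, 0, 15], 0],
  [[0, 0, 0], 0],
  [[0, 0, 0], 0],
  [[0, 0, 0], 0],
])

```text
time: 8.7
tool_pos: [0.5257, 0.1944, 0.1514]
tcp_rot: [2.118, 2.319, 0.002]
wrist_force: [0.3, -0.8, -0.5]
width: 0.185
```

```bash
python3 d.py 0.5255 0.1975 0.176;  python3 pic.py 6 330 60 460 220 4
```

```text
t 8.7 pos [0.5257 0.1944 0.1514] head 5.2 tilt [ 1.6e-03  3.0e-04 -1.0e+00] F [ 0.3 -0.8 -0.5] w 0.185
delta [  3.2   0.1 -24.6] twist -0.0 per-row n>= 1.0
```

View pics/s6c.png

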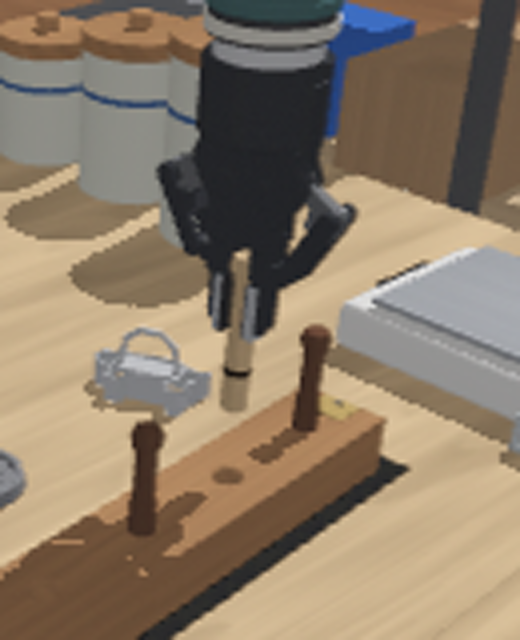

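>>> drive_tool([
  [[3, 0, 0], 0],
  [[0, 0, 15], 0],
  [[0, 0, 15], 0],
  [[0, 0, 10], 0],
  [[0, 0, 0], 0],
  [[0, 0, 0], 0],
  [[0, 0, 0], 0],
])

```text
time: 9.38
tool_pos: [0.5251, 0.1982, 0.1111]
tcp_rot: [2.117, 2.321, 0.002]
wrist_force: [-0.1, 0.2, -0.2]
width: 0.184
```

```bash
python3 d.py 0.5255 0.1975 0.095;  python3 pic.py 7 365 135 415 195 12; python3 - <<'E'
from h import *
s=bot.read_state();p=s["tool_pos"];M=R.from_rotvec(s["tcp_rot"]).as_matrix()
for h in(50,35,29,6,0): print(h,proj("scene",p+M[:,2]*(.056-h/1e3))[0].round(2))
E
```

```text
t 9.38 pos [0.5251 0.1982 0.1111] head 5.26 tilt [ 1.1e-03  4.0e-04 -1.0e+00] F [-0.1  0.2 -0.2] w 0.184
delta [-0.7  0.3 16.1] twist 0.06 per-row n>= 1.0
50 [388.78 157.9 ]
35 [388.24 162.98]
29 [388.03 164.98]
6 [387.24 172.56]
0 [387.04 174.5 ]
```

View pics/s7c.png

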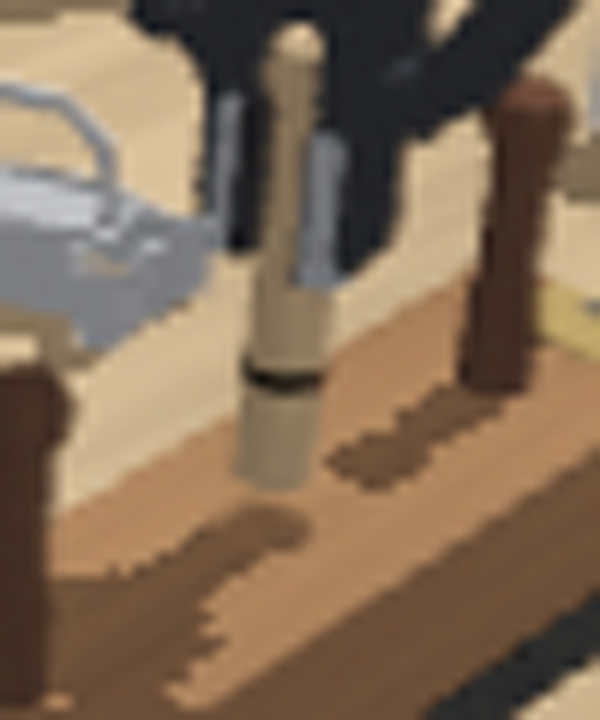

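>>> drive_tool([
  [[-2.3, 1.7, 0], 0],
  [[0, 0, 0], 0],
  [[0, 0, 4], 0],
  [[0, 0, 4], 0],
  [[0, 0, 0], 0],
  [[0, 0, 0], 0],
])

```text
time: 9.98
tool_pos: [0.5258, 0.1956, 0.1016]
tcp_rot: [-2.117, -2.32, 0.002]
wrist_force: [-0.4, 0.2, -0.5]
width: 0.185
```

```bash
python3 d.py 0.527 0.196 0.095;  python3 pic.py 8 365 135 415 195 12
```

```text
t 9.98 pos [0.5258 0.1956 0.1016] head 5.26 tilt [-1.3e-03 -4.0e-04 -1.0e+00] F [-0.4  0.2 -0.5] w 0.185
delta [0.3 1.2 6.6] twist 0.06 per-row n>= 1.0
```

View pics/s8c.png

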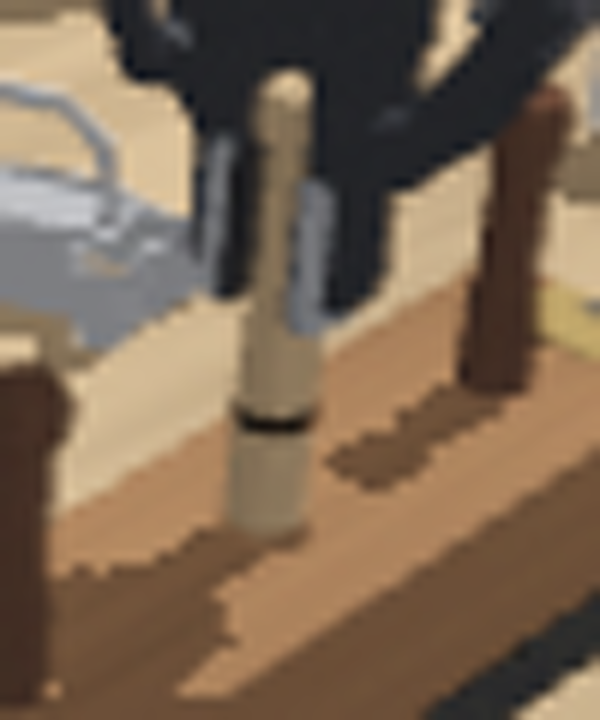

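>>> drive_tool([
  [[0, 0.5, 2], 0],
  [[0, 0, 2], 0],
  [[0, 0, 1], 0],
  [[0, 0, 0], 0],
])

```text
time: 10.42
tool_pos: [0.5266, 0.1957, 0.0969]
tcp_rot: [-2.117, -2.321, 0.001]
wrist_force: [-0.7, -1.0, -0.6]
width: 0.182
```

```bash
python3 d.py 0.527 0.196 0.095
```

```text
t 10.42 pos [0.5266 0.1957 0.0969] head 5.27 tilt [-5.e-04 -4.e-04 -1.e+00] F [-0.7 -1.  -0.6] w 0.182
delta [0.3 0.4 1.9] twist 0.07 per-row n>= 1.0
```

>>> drive_tool([
  [[0, 0, 1], 0],
  [[0, 0, 1], 0],
  [[0, 0, 1], 0],
  [[0, 0, 1], 0],
  [[0, 0, 0], 0],
])

```text
time: 10.83
tool_pos: [0.527, 0.1957, 0.0933]
tcp_rot: [2.117, 2.321, 0.0]
wrist_force: [-0.1, -1.2, 0.5]
width: 0.188
```

>>> drive_tool([
  [[0, 0, 1], 0],
  [[0, 0, 1], 0],
  [[0, 0, 1], 0],
  [[0, 0, 0], 0],
])

```text
time: 11.17
tool_pos: [0.5273, 0.1959, 0.0912]
tcp_rot: [2.117, 2.321, 0.001]
wrist_force: [-1.9, -1.9, 6.0]
width: 0.185
```

>>> drive_tool([
  [[0, 0, 1], 0],
  [[0, 0, 1], 0],
  [[0, 0, 0], 0],
])

```text
time: 11.42
tool_pos: [0.5275, 0.196, 0.0898]
tcp_rot: [2.117, 2.321, 0.001]
wrist_force: [-2.4, -1.9, 8.3]
width: 0.182
```

>>> drive_tool([
  [[0, 0, 1], 0],
  [[0, 0, 1], 0],
  [[0, 0, 0], 0],
])

```text
time: 11.67
tool_pos: [0.5276, 0.196, 0.0881]
tcp_rot: [2.116, 2.321, 0.001]
wrist_force: [-3.1, -2.0, 10.5]
width: 0.189
```

>>> drive_tool([
  [[0, 0, 1], 0],
  [[0, 0, 1], 0],
  [[0, 0, 0], 0],
])

```text
time: 11.92
tool_pos: [0.5276, 0.196, 0.0863]
tcp_rot: [2.117, 2.321, 0.002]
wrist_force: [-3.8, -2.9, 12.1]
width: 0.184
```

>>> drive_tool([
  [[0, 0, 1], 0],
  [[0, 0, 1], 0],
  [[0, 0, 0], 0],
])

```text
time: 12.17
tool_pos: [0.5275, 0.196, 0.0843]
tcp_rot: [2.117, 2.321, 0.001]
wrist_force: [-3.3, -3.8, 11.5]
width: 0.188
```

>>> drive_tool([
  [[-0.4, -0.4, 1], 0],
  [[0, 0, 1], 0],
  [[0, 0, 0], 0],
])

```text
time: 12.42
tool_pos: [0.5277, 0.1958, 0.0835]
tcp_rot: [2.116, 2.32, 0.003]
wrist_force: [-5.1, -3.1, 17.3]
width: 0.185
```

>>> drive_tool([
  [[0, 0, 1], 0],
  [[0, 0, 1], 0],
  [[0, 0, 0], 0],
])

```text
time: 12.67
tool_pos: [0.5281, 0.1959, 0.0833]
tcp_rot: [2.116, 2.32, 0.004]
wrist_force: [-9.3, -3.6, 27.9]
width: 0.187
```

>>> drive_tool([
  [[0, 0, 1], 0],
  [[0, 0, 1], 0],
  [[0, 0, 0], 0],
])

```text
time: 12.92
tool_pos: [0.5285, 0.1961, 0.0832]
tcp_rot: [2.116, 2.32, 0.004]
wrist_force: [-12.6, -5.5, 37.4]
width: 0.185
```

The floor stopped the peg at about 17 mm. I batched those last pushes without checking between them, and the wrist force rose to 37 N. I'm backing off now and will go one call at a time from here.

>>> drive_tool([
  [[0, 0, -3], 0],
  [[0, 0, 0], 0],
])

```text
time: 13.08
tool_pos: [0.5279, 0.1959, 0.0834]
tcp_rot: [2.116, 2.32, 0.004]
wrist_force: [-5.5, -2.6, 20.5]
width: 0.184
```

```bash
python3 d.py 0.527 0.196 0.095;  python3 pic.py 9 365 135 415 195 12
```

```text
t 13.08 pos [0.5279 0.1959 0.0834] head 5.26 tilt [ 0.003  0.001 -1.   ] F [-5.5 -2.6 20.5] w 0.184
delta [  0.2  -0.9 -11.6] twist 0.06 per-row n>= 1.0
```

View pics/s9c.png

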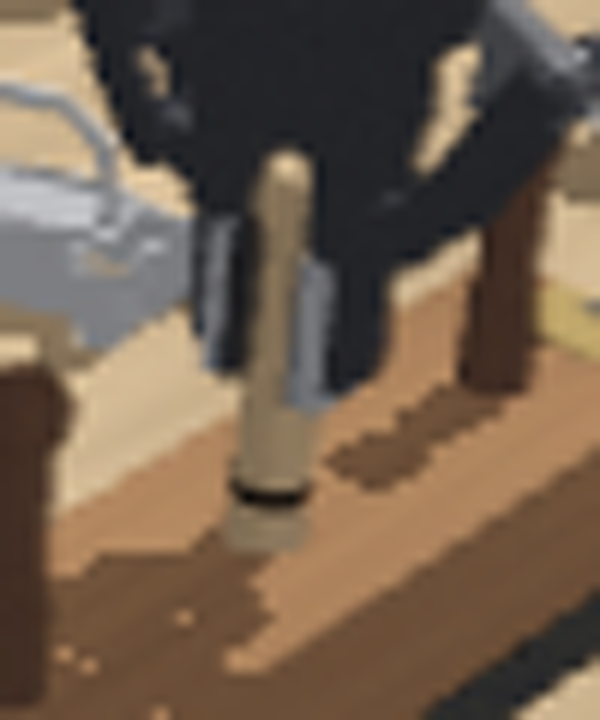

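The ring sits near (270,495) in the crop and the face meets the peg near row 545. The ring is about 10 mm clear, so the stub is in this bore. I'll draw the peg out.

>>> drive_tool([
  [[0, 0, -4], 0],
  [[0, 0, -4], 0],
  [[0, 0, -4], 0],
  [[0, 0, -4], 0],
  [[0, 0, -4], 0],
  [[0, 0, -4], 0],
  [[0, 0, 0], 0],
])

```text
time: 13.77
tool_pos: [0.5279, 0.196, 0.1054]
tcp_rot: [2.116, 2.32, 0.005]
wrist_force: [-0.5, 0.3, 1.5]
width: 0.185
```

>>> drive_tool([
  [[0, 0, -10], 0],
  [[0, 0, -20], 0],
  [[0, 0, -25], 0],
  [[0, 0, -25], 0],
  [[0, 0, -15], 0],
  [[0, 0, 0], 0],
  [[0, 0, 0], 0],
  [[0, 0, 0], 0],
])

```text
time: 14.43
tool_pos: [0.5259, 0.1952, 0.1975]
tcp_rot: [-2.117, -2.321, 0.002]
wrist_force: [-0.0, 0.6, -0.9]
width: 0.188
```

```bash
python3 d.py 0.543 0.0168 0.176;  python3 pic.py 10 330 60 460 220 4
```

```text
t 14.43 pos [0.5259 0.1952 0.1975] head 5.26 tilt [-1.2e-03 -4.0e-04 -1.0e+00] F [-0.   0.6 -0.9] w 0.188
delta [-179.2    0.7   21.6] twist 0.06 per-row n>= 5.0
```

View pics/s10c.png

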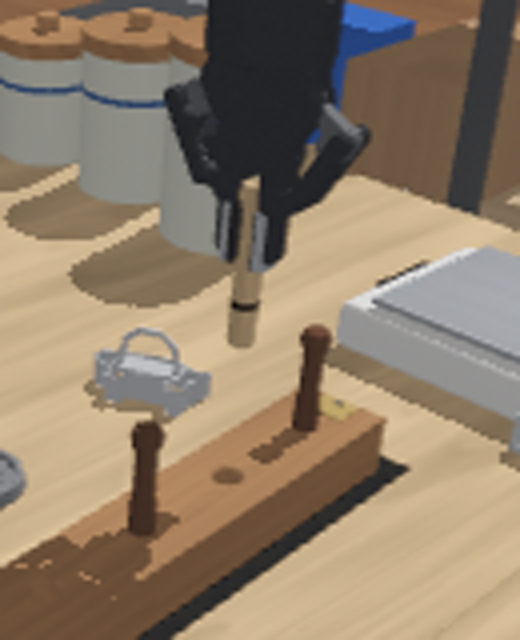

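>>> drive_tool([
  [[-15, 0, 0], 0],
  [[-33, 0, 0], 0],
  [[-38, 0, 0], 0],
  [[-38, 0, 0], 0],
  [[-33, 0, 0], 0],
  [[-15, 0, 0], 0],
  [[-8, 0, 0], 0],
  [[0, 0, 0], 0],
])

```text
time: 15.2
tool_pos: [0.5424, 0.0147, 0.1969]
tcp_rot: [-2.119, -2.317, 0.003]
wrist_force: [-0.2, 0.3, 0.1]
width: 0.189
```

>>> drive_tool([
  [[0, 0, 20], 0],
  [[0, 0, 25], 0],
  [[0, 0, 25], 0],
  [[0, 0, 15], 0],
  [[0, 0, 5], 0],
  [[0, 0, 0], 0],
  [[0, 0, 0], 0],
  [[0, 0, 0], 0],
])

```text
time: 15.87
tool_pos: [0.5442, 0.0167, 0.1096]
tcp_rot: [2.115, 2.321, 0.003]
wrist_force: [0.6, -0.5, -0.3]
width: 0.178
```

```bash
python3 d.py 0.543 0.0166 0.1;  python3 pic.py 11 315 155 365 215 12; python3 - <<'E'
from h import *
s=bot.read_state();p=s["tool_pos"];M=R.from_rotvec(s["tcp_rot"]).as_matrix()
for h in(35,29,6,0): print(h,(proj("scene",p+M[:,2]*(.0555-h/1e3))[0].round(2)))
print(proj("scene",[p[0],p[1],.043]))
E
```

```text
t 15.87 pos [0.5442 0.0167 0.1096] head 5.3 tilt [ 2.3e-03  1.0e-04 -1.0e+00] F [ 0.6 -0.5 -0.3] w 0.178
delta [-0.  -1.2  9.6] twist 0.1 per-row n>= 1.0
35 [341.8  191.75]
29 [341.74 193.89]
6 [341.51 201.95]
0 [341.46 204.01]
[[341.29195515 207.86763211]]
```

View pics/s11c.png

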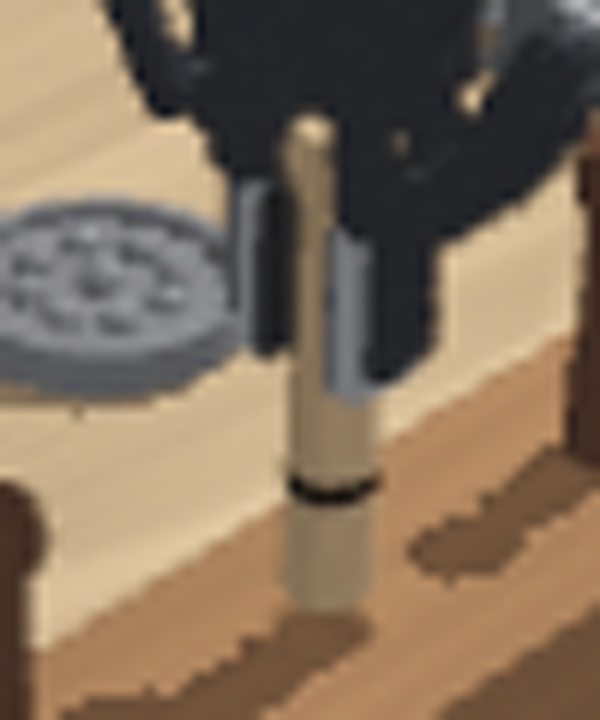

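>>> drive_tool([
  [[0, -1, 2], 0],
  [[0, 0, 3], 0],
  [[0, 0, 3], 0],
  [[0, 0, 0], 0],
  [[0, 0, 0], 0],
])

```text
time: 16.38
tool_pos: [0.5416, 0.016, 0.0999]
tcp_rot: [-2.117, -2.32, 0.001]
wrist_force: [0.6, -0.8, -0.8]
width: 0.189
```

```bash
python3 d.py 0.543 0.0166 0.095;  python3 pic.py 12 315 155 365 215 12
```

```text
t 16.38 pos [0.5416 0.016  0.0999] head 5.25 tilt [-8.e-04  0.e+00 -1.e+00] F [ 0.6 -0.8 -0.8] w 0.189
delta [0.5 1.4 4.9] twist 0.05 per-row n>= 1.0
```

View pics/s12c.png

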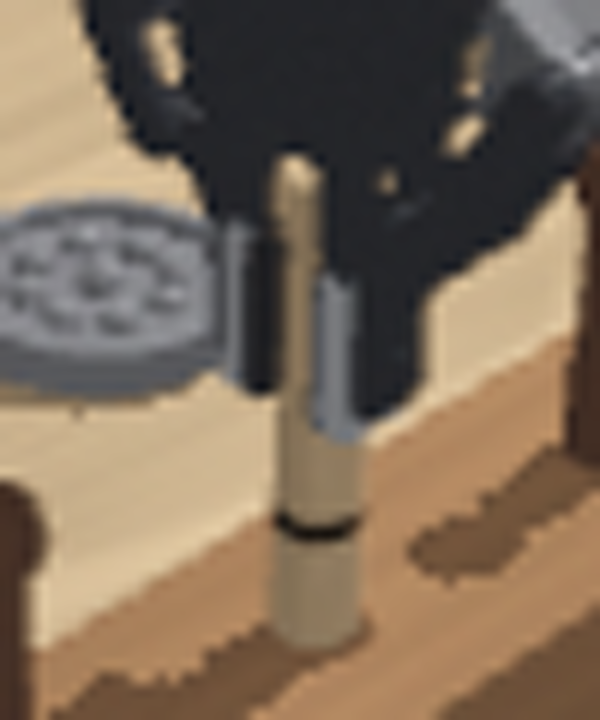

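>>> drive_tool([
  [[0.3, 1, 0], 0],
  [[0, 0, 1], 0],
  [[0, 0, 1], 0],
  [[0, 0, 1], 0],
  [[0, 0, 0], 0],
])

```text
time: 16.9
tool_pos: [0.5428, 0.0165, 0.097]
tcp_rot: [-2.117, -2.321, 0.001]
wrist_force: [0.2, -0.7, -0.3]
width: 0.186
```

>>> drive_tool([
  [[0, 0, 1], 0],
  [[0, 0, 1], 0],
  [[0, 0, 0], 0],
])

```text
time: 17.15
tool_pos: [0.543, 0.0164, 0.0951]
tcp_rot: [-2.117, -2.321, 0.0]
wrist_force: [0.6, 0.7, -0.5]
width: 0.183
```

In the chamfer with no force showing. I'll continue slowly.

>>> drive_tool([
  [[0, 0, 1], 0],
  [[0, 0, 1], 0],
  [[0, 0, 1], 0],
  [[0, 0, 0], 0],
])

```text
time: 17.48
tool_pos: [0.5435, 0.0163, 0.0926]
tcp_rot: [2.116, 2.32, 0.001]
wrist_force: [0.2, 0.5, 1.6]
width: 0.186
```

>>> drive_tool([
  [[0, 0, 1], 0],
  [[0, 0, 1], 0],
  [[0, 0, 1], 0],
  [[0, 0, 0], 0],
])

```text
time: 17.82
tool_pos: [0.5438, 0.0163, 0.0905]
tcp_rot: [2.116, 2.32, 0.001]
wrist_force: [-0.5, -1.2, 6.6]
width: 0.185
```

>>> drive_tool([
  [[0, 0, 1], 0],
  [[0, 0, 1], 0],
  [[0, 0, 1], 0],
  [[0, 0, 0], 0],
])

```text
time: 18.15
tool_pos: [0.544, 0.0163, 0.0882]
tcp_rot: [2.116, 2.32, 0.002]
wrist_force: [-2.6, -1.7, 10.5]
width: 0.185
```

>>> drive_tool([
  [[0, 0, 1], 0],
  [[0, 0, 1], 0],
  [[0, 0, 1], 0],
  [[0, 0, 0], 0],
])

```text
time: 18.48
tool_pos: [0.544, 0.0163, 0.0853]
tcp_rot: [2.116, 2.32, 0.002]
wrist_force: [-3.1, -1.1, 10.5]
width: 0.184
```

>>> drive_tool([
  [[0, -0.4, 1], 0],
  [[0, 0, 1], 0],
  [[0, 0, 1], 0],
  [[0, 0, 0], 0],
])

```text
time: 18.82
tool_pos: [0.5439, 0.0163, 0.0824]
tcp_rot: [2.116, 2.32, 0.002]
wrist_force: [-2.2, -0.3, 10.3]
width: 0.186
```

>>> drive_tool([
  [[0, 0, 1], 0],
  [[0, 0, 1], 0],
  [[0, 0, 1], 0],
  [[0, 0, 0], 0],
])

```text
time: 19.15
tool_pos: [0.5439, 0.0163, 0.0793]
tcp_rot: [2.116, 2.32, 0.002]
wrist_force: [-2.0, -0.7, 9.9]
width: 0.182
```

>>> drive_tool([
  [[0, 0, 1], 0],
  [[0, 0, 1], 0],
  [[0, 0, 1], 0],
  [[0, 0, 0], 0],
])

```text
time: 19.48
tool_pos: [0.5438, 0.0163, 0.0763]
tcp_rot: [2.116, 2.32, 0.002]
wrist_force: [-1.3, -1.6, 9.7]
width: 0.19
```

>>> drive_tool([
  [[0, 0, 1], 0],
  [[0, 0, 1], 0],
  [[0, 0, 1], 0],
  [[0, 0, 0], 0],
])

```text
time: 19.82
tool_pos: [0.5439, 0.0162, 0.0733]
tcp_rot: [2.116, 2.32, 0.002]
wrist_force: [-1.3, -2.0, 10.2]
width: 0.182
```

>>> drive_tool([
  [[0, 0, 1], 0],
  [[0, 0, 1], 0],
  [[0, 0, 0], 0],
])

```text
time: 20.07
tool_pos: [0.5438, 0.0162, 0.0712]
tcp_rot: [2.116, 2.32, 0.002]
wrist_force: [-1.7, -0.6, 9.5]
width: 0.182
```

Now in 1 mm steps near the floor.

>>> drive_tool([
  [[0, 0, 1], 0],
  [[0, 0, 0], 0],
])

```text
time: 20.23
tool_pos: [0.5438, 0.0162, 0.0702]
tcp_rot: [2.116, 2.32, 0.002]
wrist_force: [-2.3, -1.6, 9.8]
width: 0.185
```

>>> drive_tool([
  [[0, 0, 1], 0],
  [[0, 0, 0], 0],
])

```text
time: 20.4
tool_pos: [0.5438, 0.0162, 0.0692]
tcp_rot: [2.116, 2.32, 0.002]
wrist_force: [-2.1, -1.2, 9.4]
width: 0.189
```

>>> drive_tool([
  [[0, 0, 1], 0],
  [[0, 0, 0], 0],
])

```text
time: 20.57
tool_pos: [0.5438, 0.0162, 0.0681]
tcp_rot: [2.116, 2.32, 0.002]
wrist_force: [-1.2, -2.0, 8.6]
width: 0.186
```

>>> drive_tool([
  [[0, 0, 1], 0],
  [[0, 0, 0], 0],
])

```text
time: 20.73
tool_pos: [0.5438, 0.0161, 0.0672]
tcp_rot: [2.116, 2.32, 0.002]
wrist_force: [-1.7, -0.8, 9.6]
width: 0.186
```

>>> drive_tool([
  [[0, 0, 1], 0],
  [[0, 0, 0], 0],
])

```text
time: 20.9
tool_pos: [0.5437, 0.0162, 0.0661]
tcp_rot: [2.116, 2.32, 0.002]
wrist_force: [-1.8, -1.4, 10.9]
width: 0.185
```

>>> drive_tool([
  [[0, 0, 1], 0],
  [[0, 0, 0], 0],
])

```text
time: 21.07
tool_pos: [0.544, 0.0162, 0.0659]
tcp_rot: [2.116, 2.32, 0.002]
wrist_force: [-3.5, -1.4, 15.0]
width: 0.189
```

>>> drive_tool([
  [[0, 0, 0.8], 0],
  [[0, 0, 0], 0],
])

```text
time: 21.23
tool_pos: [0.544, 0.0162, 0.0658]
tcp_rot: [2.115, 2.32, 0.002]
wrist_force: [-6.1, -0.7, 18.7]
width: 0.182
```

>>> drive_tool([
  [[0, -0.5, 0.6], 0],
  [[0, 0, 0], 0],
  [[0, 0, 0], 0],
  [[0, 0, 0], 0],
])

```text
time: 21.57
tool_pos: [0.544, 0.0162, 0.0658]
tcp_rot: [2.115, 2.319, 0.003]
wrist_force: [-6.4, -0.9, 21.0]
width: 0.188
```

```bash
python3 d.py 0.543 0.0166 0.095;  python3 pic.py 13 315 155 365 215 12
```

```text
t 21.57 pos [0.544  0.0162 0.0658] head 5.27 tilt [ 3.4e-03 -4.0e-04 -1.0e+00] F [-6.4 -0.9 21. ] w 0.188
delta [  0.5  -0.9 -29.2] twist 0.07 per-row n>= 1.0
```

View pics/s13c.png

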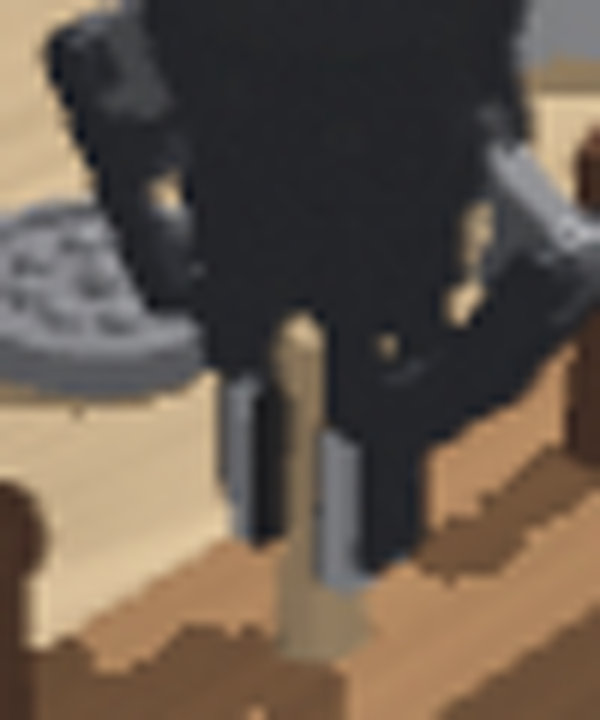

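The ring is out of sight below the face, and 21 N was held on the floor. I'll ease off, then let go.

>>> drive_tool([
  [[0, 0, -2.5], 0],
  [[0, 0, 0], 0],
])

```text
time: 21.83
tool_pos: [0.5436, 0.0163, 0.066]
tcp_rot: [2.115, 2.319, 0.003]
wrist_force: [-0.6, -1.8, 9.4]
width: 0.189
```

>>> drive_tool([
  [[0, 0, -1], 0],
  [[0, 0, 0], 0],
  [[0, 0, 0], 0],
  [[0, 0, 0], 0],
  [[0, 0, 0], 0],
  [[0, 0, 0], 0],
  [[0, 0, 0], 0],
], jaw=1)

```text
time: 22.42
tool_pos: [0.5419, 0.0164, 0.0651]
tcp_rot: [-2.117, -2.321, 0.001]
wrist_force: [0.8, 0.4, 0.6]
width: 0.995
```

```bash
python3 d.py 0.543 0.0166 0.2;  python3 pic.py 14 280 115 400 235 6
```

```text
t 22.42 pos [0.5419 0.0164 0.0651] head 5.26 tilt [-6.e-04  0.e+00 -1.e+00] F [0.8 0.4 0.6] w 0.995
delta [ 1.000e-01  1.000e+00 -1.349e+02] twist 0.06 per-row n>= 4.0
```

View pics/s14c.png

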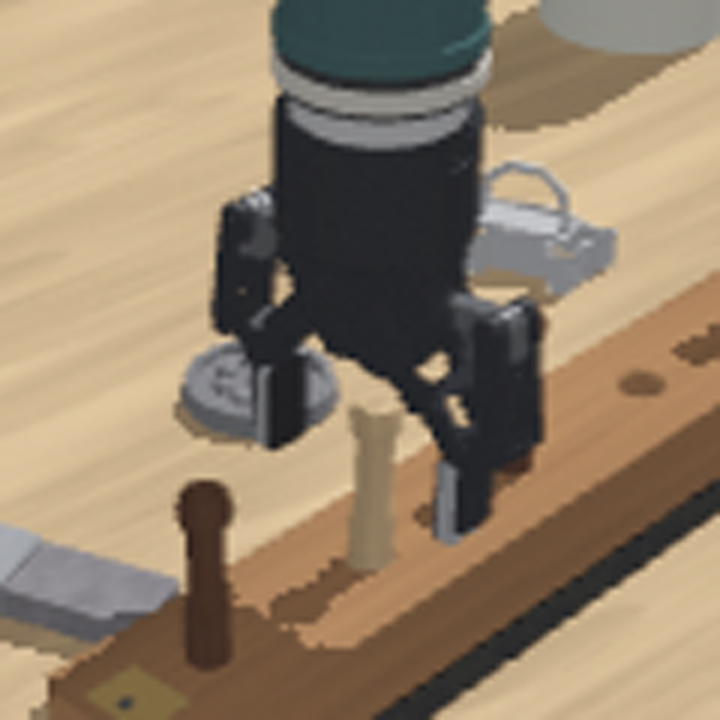

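Let go, and the peg stands with no ring visible above the face. I'm retreating straight up.

>>> drive_tool([
  [[0, 0, -15], 0],
  [[0, 0, -25], 0],
  [[0, 0, -35], 0],
  [[0, 0, -35], 0],
  [[0, 0, -30], 0],
  [[0, 0, 0], 0],
  [[0, 0, 0], 0],
])

```text
time: 23.1
tool_pos: [0.5441, 0.0164, 0.2084]
tcp_rot: [2.114, 2.318, 0.006]
wrist_force: [-0.1, 0.2, -0.1]
width: 0.999
```

>>> drive_tool([
  [[0, -20, -10], 0],
  [[0, -30, 0], 0],
  [[0, -30, 0], 0],
  [[0, -20, 0], 0],
  [[0, 0, 0], 0],
  [[0, 0, 0], 0],
])

```text
time: 23.6
tool_pos: [0.441, 0.0072, 0.2137]
tcp_rot: [-2.116, -2.32, 0.002]
wrist_force: [-0.3, -0.0, -0.1]
width: 0.995
```

```bash
python3 d.py 0.543 0.0166 0.2;  python3 pic.py 15 290 135 390 235 7; python3 - <<'E'
from h import *
for h in(.121,.045): print((proj("scene",[.5434,.0165,h])[0]-[290,135])*7)
print((proj("scene",[.5434,.0165,.045+.0738])[0]-[290,135])*7)
E
```

```text
t 23.6 pos [0.441  0.0072 0.2137] head 5.25 tilt [-2.1e-03  1.0e-04 -1.0e+00] F [-0.3 -0.  -0.1] w 0.995
delta [  0.  102.5  13.5] twist 0.05 per-row n>= 3.0
[363.05614881 315.25397243]
[357.46282737 503.98636915]
[362.88652092 320.97763378]
```

View pics/s15c.png

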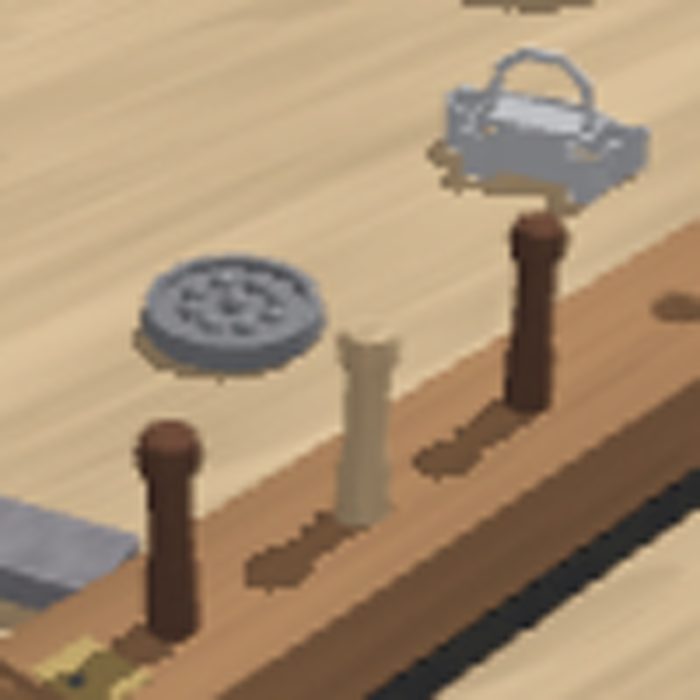

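View pics/t15.png

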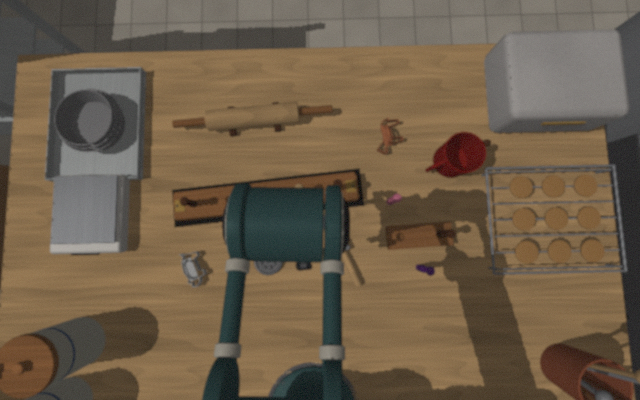

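```bash
python3 -c "
from workcell import bot
print(bot.finish_job())"
```

```text
the job is handed in; nothing more can be done
None
```

The ringed spare peg now stands fully bottomed in the right bore (y = -90 mm), and I've handed the job in. No verdict came back.

- **Left bore:** I tried this one first. The peg stopped about 17 mm down with the ring about 10 mm clear of the face, so the stub is in there and I drew the peg out again.
- **Right bore:** the peg met 9–11 N of grip on the way down and bottomed about 34.5 mm deep by arm position. I held 21 N on it, eased off and let go.
- **Last checks:** the final pictures show the peg upright and parallel to its neighbours, with no ring above the face. The visible peg height also points to about 35–36 mm. The gripper is clear and reads about 0 N, and nothing else on the counter looks moved.

**Pressed too hard:** in the left bore I sent three pushes without checking the force between them, and the wrist force briefly reached 37 N straight down (about 40 N with the sideways part). About 10 N of that should be the wood's grip, which leaves roughly 27 N on the floor, under the 35 N limit. I can't confirm that: if the judge counts the whole contact force between peg and rail, it may have gone over the limit. In the right bore I pressed one small step at a time.

**Cameras:** the two cameras disagreed by 2–4 mm. I settled the difference by comparing both with the arm's own position readings.

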